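Charge the filter-cartridge magazine and dispense the first one

TASK

Tighten both captive knobs of the cartridge magazine clockwise to their end stops, then drop every filter cartridge lying on the counter into the top of its slot one at a time, lying level, in the order white, black, violet, yellow, green (some colours may be missing; white is always there). When all are in, push the red handle of the pusher once through its full stroke so that the white cartridge is dispensed into the blue outlet tray, and pull it fully home again so that the next one drops. Leave the other things on the counter where they are.

Things in the scene. Friction and masses are not known exactly. Their poses are not given: they have to be found in the camera images.
- magazine: fixed gravity-feed cartridge magazine. Origin: underside of its grey base plate, on the counter, below the slot's centre; z up. Base plate 120 mm (x) by 470 mm (y -280 to +190), 20 mm thick. On it a vertical slot, 118 mm (x) by 52 mm (y) inside, round the origin: clear end plates at x = -59 and +59, four aluminium corner strips 18 mm wide; the middle 82 mm of both long sides is open
- slot_mouth (a point): centre of the slot at the top of its straight walls, 205 mm above the counter; axes as the magazine's. Above it a flared mouth reaches 222 mm. A cartridge let go here, level and with its axis along x, drops onto the floor or those below; fingers may reach down 60 mm or more in the open middle of the long sides
- slot_floor (a point): centre of the slot's floor, 20 mm above the counter, where the lowest cartridge lies (its centre 22 mm higher). The strips on the +y side end 55 mm above the floor: through that gap the lowest cartridge is pushed out to +y, under a small yellow sprung flap that hangs in the gap, keeps it from sliding out by itself (it yields to about 3 N) and then lies on top of the dispensed cartridge
- outlet (a point): on the floor of the blue outlet tray, 58 mm to +y of the slot's centre, about where a dispensed cartridge comes to lie (its centre 22 mm higher). Tray: y = +26 to +90 mm, same floor height as the slot, sides and lip 22 mm high
- pusher (a joint): black pusher block, 40 mm high, sliding in the magazine's +y direction: 0 = home (face 27 mm to -y of the slot's centre), 0.058 m = full stroke (the lowest cartridge is in the outlet tray). While it is forward the next cartridge rests on it; when it is pulled home that one drops to the floor. No spring: stays where left; friction about 2 N plus the cartridges'
- pusher_grip (a point): where to grip the pusher's upright red handle, 16 mm below its top; moves with the pusher. Handle 18 mm thick (y), 44 mm wide (x), top 94 mm above the counter; 157 mm to -y of the slot's centre when home
- knob_out (a joint): captive bolt knob on the base plate, 155 mm to +y of the slot's centre: a black bar 53 mm long, 14 mm thick, 32 mm high (top 64 mm above the counter) on a disc 56 mm across. At 0 the bar lies along the magazine's x. The value grows clockwise seen from above: starts loose at 0 to 0.6 rad, end stop (fully tight) at 2.0 rad; friction 0.06 N m, stays where left
- knob_out_grip (a point): grip point of that knob, on its axis, 57 mm above the counter; turns with it
- knob_in (a joint): captive bolt knob on the base plate, 242 mm to -y of the slot's centre, beyond the pusher handle; same make, sense and end stop (2.0 rad) as knob_out
- knob_in_grip (a point): grip point of that knob, on its axis, 57 mm above the counter; turns with it
- cart_white: white (sediment) filter cartridge with two paper bands, 110 mm long, lying on the counter at the start; origin at its centre, own x along its axis. Body 36 mm in diameter, square end caps, 44 mm wide with bevelled corners and 13 mm long, at both ends keep it from rolling; 0.1 to 0.2 kg. Centre 22 mm above the surface it lies on.
- cart_black: black (carbon) filter cartridge with two paper bands, 110 mm long, lying on the counter at the start; origin at its centre, own x along its axis. Body 36 mm in diameter, square end caps, 44 mm wide with bevelled corners and 13 mm long, at both ends keep it from rolling; 0.1 to 0.2 kg. Centre 22 mm above the surface it lies on. May be absent.
- cart_violet: violet (resin) filter cartridge with two paper bands, 110 mm long, lying on the counter at the start; origin at its centre, own x along its axis. Body 36 mm in diameter, square end caps, 44 mm wide with bevelled corners and 13 mm long, at both ends keep it from rolling; 0.1 to 0.2 kg. Centre 22 mm above the surface it lies on. May be absent.
- cart_yellow: yellow (polishing) filter cartridge with two paper bands, 110 mm long, lying on the counter at the start; origin at its centre, own x along its axis. Body 36 mm in diameter, square end caps, 44 mm wide with bevelled corners and 13 mm long, at both ends keep it from rolling; 0.1 to 0.2 kg. Centre 22 mm above the surface it lies on. May be absent.
- cart_green: green (mineral) filter cartridge with two paper bands, 110 mm long, lying on the counter at the start; origin at its centre, own x along its axis. Body 36 mm in diameter, square end caps, 44 mm wide with bevelled corners and 13 mm long, at both ends keep it from rolling; 0.1 to 0.2 kg. Centre 22 mm above the surface it lies on. May be absent.
- leak_puck: bystander, to be left alone: white leak-sensor puck, 64 mm across, 22 mm high; origin at its underside
- elbow: bystander, to be left alone: white pipe elbow, 70 mm; origin at its underside
- wrench: bystander, to be left alone: wrench lying flat; origin at its underside
- grease_jar: bystander, to be left alone: jar, 64 mm across, 55 mm high; origin at its underside
- fitting_cup: bystander, to be left alone: grey cup, 80 mm across, 80 mm high; origin at its underside
- test_box: bystander, to be left alone: blue box 70 x 110 x 45 mm; origin at its underside
- seal_ring: bystander, to be left alone: black rubber seal ring, 100 mm across, lying flat; origin at its underside
Things that resemble listed ones, but are neither listed nor needed, are in the scene too. What is shaped like the cart_violet but pink is not meant. Of the things that look like the cart_green, the larger one is meant.

How it is judged (in metres and radians):
On the way, in this order (a step that is already met when the one before it is completed fails the run):
1. both captive knobs are tightened to their end stops (value of joint each of knob_out, knob_in above 1.9 rad), for 0.2 s.
2. the white (sediment) cartridge has dropped into the slot, lying level (x of cart_white in the frame of magazine between -0.012 and 0.012 m and y of cart_white in the frame of magazine between -0.02 and 0.02 m and z of cart_white in the frame of magazine between 0.03 and 0.197 m and angle between cart_white's own x axis and vertical above 1.35 rad), for 0.2 s.
3. the black (carbon) cartridge has dropped into the slot, lying level (x of cart_black in the frame of magazine between -0.012 and 0.012 m and y of cart_black in the frame of magazine between -0.02 and 0.02 m and z of cart_black in the frame of magazine between 0.03 and 0.197 m and angle between cart_black's own x axis and vertical above 1.35 rad), for 0.2 s.
4. the violet (resin) cartridge has dropped into the slot, lying level (x of cart_violet in the frame of magazine between -0.012 and 0.012 m and y of cart_violet in the frame of magazine between -0.02 and 0.02 m and z of cart_violet in the frame of magazine between 0.03 and 0.197 m and angle between cart_violet's own x axis and vertical above 1.35 rad), for 0.2 s.
5. the yellow (polishing) cartridge has dropped into the slot, lying level (x of cart_yellow in the frame of magazine between -0.012 and 0.012 m and y of cart_yellow in the frame of magazine between -0.02 and 0.02 m and z of cart_yellow in the frame of magazine between 0.03 and 0.197 m and angle between cart_yellow's own x axis and vertical above 1.35 rad), for 0.2 s.
6. the green (mineral) cartridge has dropped into the slot, lying level (x of cart_green in the frame of magazine between -0.012 and 0.012 m and y of cart_green in the frame of magazine between -0.02 and 0.02 m and z of cart_green in the frame of magazine between 0.03 and 0.197 m and angle between cart_green's own x axis and vertical above 1.35 rad), for 0.2 s.
7. the pusher is stroked fully and the white cartridge lies in the outlet tray (value of joint pusher above 0.05 m and x of cart_white in the frame of magazine between -0.012 and 0.012 m and y of cart_white in the frame of magazine between 0.04 and 0.082 m and z of cart_white in the frame of magazine between 0.03 and 0.055 m), for 0.1 s.
8. the pusher is back home (value of joint pusher below 0.006 m), for 0.2 s.
At the end, for the whole second after the job is handed in: Both knobs within 0.1 rad of the end stop; pusher home within 6 mm; white at rest in the outlet tray (40 to 82 mm to +y of the slot centre); every other cartridge present at rest and level in the slot, within 12 mm (x) and 20 mm (y) of its centre, below 155 mm, stacked from the floor (all of step 1 and value of joint pusher below 0.006 m and x of cart_white in the frame of magazine between -0.012 and 0.012 m and y of cart_white in the frame of magazine between 0.04 and 0.082 m and z of cart_white in the frame of magazine between 0.03 and 0.055 m and x of cart_black in the frame of magazine between -0.012 and 0.012 m and y of cart_black in the frame of magazine between -0.02 and 0.02 m and z of cart_black in the frame of magazine between 0.03 and 0.155 m and angle between each of cart_black, cart_violet, cart_yellow, cart_green's own x axis and vertical above 1.35 rad and x of cart_violet in the frame of magazine between -0.012 and 0.012 m and y of cart_violet in the frame of magazine between -0.02 and 0.02 m and z of cart_violet in the frame of magazine between 0.03 and 0.155 m and x of cart_yellow in the frame of magazine between -0.012 and 0.012 m and y of cart_yellow in the frame of magazine between -0.02 and 0.02 m and z of cart_yellow in the frame of magazine between 0.03 and 0.155 m and x of cart_green in the frame of magazine between -0.012 and 0.012 m and y of cart_green in the frame of magazine between -0.02 and 0.02 m and z of cart_green in the frame of magazine between 0.03 and 0.155 m and linear speed of each of cart_white, cart_black, cart_violet, cart_yellow, cart_green below 0.03 m/s); the robot touches nothing.
It fails at once if a bystander is moved more than 4 cm (distance of any of leak_puck, elbow, wrench, grease_jar, fitting_cup, test_box, seal_ring from where it was at the start of the episode above 0.04 m).
Of cart_black, cart_violet, cart_yellow, cart_green only 2 to 3 are there at a start; the rules pass over those that are not, and their reading is None.
At some moment in a run one of cart_white, cart_black, cart_violet, cart_yellow, cart_green may be knocked a few centimetres aside while the robot is not near it.
It also fails if it takes over 210 s, if anything falls off the work surface, if the arm or the gripper's body presses on something with over 40 N, if the wrist force passes 120 N, or if a joint passes its speed limit or range.

ROBOT

A 6-joint arm with a two-finger parallel gripper is mounted at the origin on the work surface. World frame = base frame: x ahead of the robot, y to its left, z up, the work surface at z = 0. Lengths are in mm, angles in rad, forces in N, time in s.
With the tool pointing down it reaches from about 325 to 1000 mm from the base axis. Payload 5.1 kg.
Tool frame: the origin (TCP) lies at the very end of the fingers, on their centre line; the grasp point (between the pads) lies 19 mm behind it; z points along the fingers, y is the line along which they close (so a half turn about z gives the same grasp; the last joint's range is limited). The gripper opens to 85 mm and grips with 20 to 120 N. Pads are 22 mm wide; open, the fingers measure 114 mm over their backs; the gripper's body (76 mm by 85 mm) begins 54 mm behind the grasp point. The pads swing forward as they close: fully open they stand 13 mm farther back than shut.
Start: joints at [1.031, 0.124, 1.65, -0, 1.367, -0.083], TCP at [286.719, 583.333, 231.322] pointing down, gripper open.
Joint ranges: [-2.61, 2.61], [-1.02, 2.33], [0.03, 2.71], [-1.35, 4.49], [0.32, 2.68], [-2.91, 2.91]. Speed limits (rad/s): [2.57, 2.57, 3.14, 3.14, 3.14, 3.14].

INTERFACE

Orientations are given as a unit quaternion [x, y, z, w].
In Python, from station import env gives the robot as it stands. The module is installed in compiled form; this text tells all that it offers.
- The arm moves only by the tool servo_tool, never from a script. Its argument "increments" is text: rows parted by semicolons, each of 7 numbers parted by spaces: the shift along the world's x, y, z in m, then the turn, a rotation vector about the world's x, y, z in degrees, then the finger opening in m, from 0 to 0.0854. In form: dx dy dz wx wy wz gripper; .... A call has 1 to 12 rows; each row shifts and turns the commanded pose from where the row before left it; what a row does not reach is not made up. A row lasts 1/8 s, in which the tool goes at most 62.5 mm and 10.7 degrees, less where a joint would pass 70% of its speed; a pose out of reach is approached as far as the arm can. A call with a gripper value outside its range is refused whole. The fingers move at their own pace and stop on an object; "grip_force" is the grip in N (left out, the last holds). Time passes only in rows, so rows that do not move let the fingers close. It gives the time, the measured TCP pose, the force, the opening and the grip force at its end, in the units of the state.
- env.get_obs(): the state, without advancing time (a new reading comes with each control period).
- env.grab_frame(name): name is "scene" or "top"; returns (picture, depth): 400x640x3 uint8, red, green, blue; 400x640 float32, mm along the optical axis (not along the pixel's ray), 0 where there is no reading.
- env.get_calibration(name): a dict with "vertical_fov" (degrees; the focal length in pixels is half the picture's height over the tangent of half this angle, whatever the lens; pixels are square), "cx", "cy" (the principal point, pixels), "origin" and "orientation" of the camera in the world. Camera axes: x right, y down, z forward; pixel columns grow to the right and rows downward; lengths in mm; the calibration is good to about 2 mm. A picture is of the moment at which its call begins. get_calibration takes no time and is no camera call.
- env.job_done(): hands the job in; it is judged then, once.
The state is a dict: "t": time; "joint_positions": joint angles; "qvel": joint speeds; "tau": joint torques, N m; "tool_pos": TCP position; "eef_rot": TCP orientation; "wrist_force": force on the tool from outside, world axes, zero at the start; "wrist_torque": the same for the moment, N m; "grip_width": opening from 0.0 (shut) to 1.0 (fully open); "grip_force": force on a finger pad.
Only numpy, scipy, OpenCV 4.12 (cv2) and the standard library are available. Lean on these libraries where they do the work, as an engineer would, in place of code of your own. Each camera call takes 0.05 s, during which the arm holds its last target. There are 200 camera calls.

## Working session

There is one attempt and no reset: what is moved stays moved. The work goes in short steps, Python scripts to look and compute and a tool call to move; the robot and the scene stay as the last step left them, time stands still between calls to the robot, and variables do not carry over. Pictures are saved under pics/ and viewed, at most 14 in all, crops included, and the job is handed in when it is done.

Besides the shell and the picture viewer there is one more tool, called after "Request:" in YAML: its name, and indented under it one key for each argument. servo_tool: Moves the arm, as the interface text tells. Its arguments: {"type":"object","properties":{"increments":{"type":"string"},"grip_force":{"type":"number"}},"required":["increments"]}

```bash
mkdir -p pics; cat > h.py <<'E'
from station import env
import numpy as np, cv2
from scipy.spatial.transform import Rotation as R
def grab(n):
    im,d=env.grab_frame(n); c=env.get_calibration(n)
    f=im.shape[0]/2/np.tan(np.radians(c["vertical_fov"]/2))
    v,u=np.mgrid[:im.shape[0],:im.shape[1]]
    P=np.stack([(u-c["cx"])/f*d,(v-c["cy"])/f*d,d],-1)
    o=np.array(c["orientation"]); M=R.from_quat(o) if o.size==4 else R.from_matrix(o)
    W=P@M.as_matrix().T+np.array(c["origin"]); W[d==0]=np.nan
    return im,d,W
def save(im,name): cv2.imwrite("pics/"+name,cv2.cvtColor(im,cv2.COLOR_RGB2BGR))
E
python3 - <<'E'
from h import *
for n in("top","scene"):
    im,d,W=grab(n); save(im,n+"0.png"); np.savez(n+"0.npz",im=im,W=W); print(env.get_calibration(n))
o=env.get_obs(); print(o)
E
```

```text
{'vertical_fov': 56.57024618982754, 'cx': 315.5628039939814, 'cy': 202.56089059251926, 'origin': array([ 329.89056621,  -19.61405466, 1372.21022448]), 'orientation': array([ 0.70833674, -0.70358167,  0.04191896, -0.03840187])}
{'vertical_fov': 42.154256001137, 'cx': 315.7640420524264, 'cy': 203.9579660808059, 'origin': array([1357.528985  ,  270.92317278, 1207.48256301]), 'orientation': array([ 0.55775443,  0.74866456, -0.2862916 , -0.21551914])}
{'t': 0.1, 'joint_positions': array([ 1.03137590e+00,  1.24457436e-01,  1.65151603e+00,  5.98992651e-06,
        1.36751652e+00, -8.25882535e-02]), 'qvel': array([-0.00095229, -0.00295654, -0.00331716, -0.00159306, -0.00213919,
       -0.00031385]), 'tau': array([ 8.51655113e-04, -4.24933505e+01, -3.66653359e+01, -9.35255798e-05,
        3.97813114e-03,  6.51942031e-06]), 'tool_pos': array([286.45609295, 582.86642663, 230.17724559]), 'eef_rot': array([ 2.26435524e-01,  9.74025695e-01, -9.02257235e-04, -2.93097788e-04]), 'wrist_force': array([0.12208893, 0.63846493, 0.04124214]), 'wrist_torque': array([0.0007265 , 0.00593154, 0.03623571]), 'grip_force': 0.0, 'grip_width': 0.999237953128555}
```

View pics/top0.png

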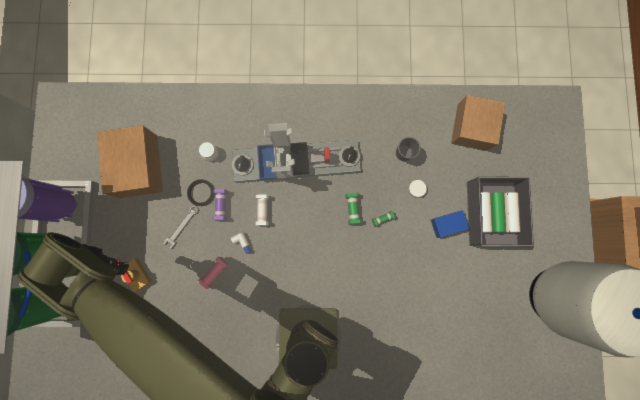

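View pics/scene0.png

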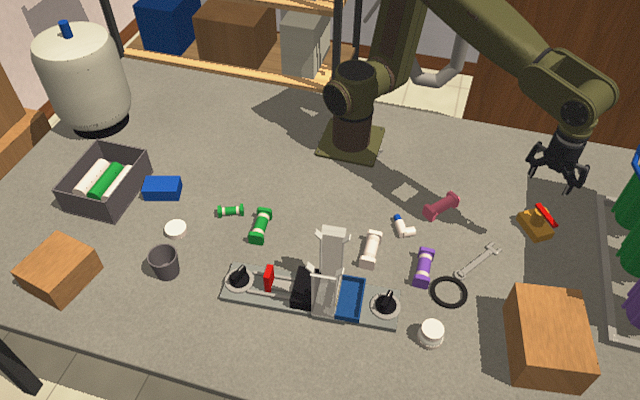

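The top view shows white at (262,210), violet at (220,205) and the large green at (353,208). Lookalikes are the pink one (213,272), the small green (383,218) and the white/green ones in the box (487–512,212). The magazine runs from the knob at (242,164) to the knob at (348,156). No black or yellow cartridge is visible. One close crop next to check the choice.

```bash
python3 - <<'E'
from h import *
z=np.load("top0.npz"); im,W=z["im"],z["W"]
save(cv2.resize(im[115:255,190:400],(798,532),interpolation=cv2.INTER_CUBIC),"crop1.png")
hsv=cv2.cvtColor(im,cv2.COLOR_RGB2HSV)
def pr(n,m):
    p=W[m]; p=p[~np.isnan(p[:,0])]; c,s,a=cv2.minAreaRect(p[:,:2].astype(np.float32)); print(n,len(p),np.round(np.median(p,0)),"rect",np.round(c),np.round(s),round(a,1),"zmax",np.round(np.percentile(p[:,2],[50,95])))
def box(x0,y0,x1,y1):
    m=np.zeros(im.shape[:2],bool); m[y0:y1,x0:x1]=1; return m
Z=W[...,2]
for n,b in dict(white=(248,185,278,235),violet=(206,182,231,228),green=(340,185,366,232)).items(): pr(n,box(*b)&(Z>12)&(Z<60))
pr("red",box(318,140,338,170)&(hsv[...,1]>150)&(Z>60)&((hsv[...,0]<10)|(hsv[...,0]>170)))
for n,b in dict(kout=(228,145,256,182),kin=(336,140,362,172)).items():
    pr(n+" bar",box(*b)&(Z>48)&(Z<80)); pr(n+" disc",box(*b)&(Z>26)&(Z<80))
pr("slot",box(262,115,312,190)&(Z>160)&(Z<240))
pr("base",box(225,135,365,190)&(Z>13)&(Z<120))
pr("tray",box(252,138,285,190)&(hsv[...,0]>100)&(hsv[...,0]<125)&(hsv[...,1]>120))
E
```

```text
white 333 [454. 169.  37.] rect [456. 170.] [110.  44.] 0.6 zmax [37. 44.]
violet 350 [478. 320.  37.] rect [484. 335.] [128.  69.] 0.4 zmax [37. 45.]
green 327 [ 464. -161.   37.] rect [ 464. -161.] [110.  44.] 3.9 zmax [37. 44.]
red 34 [650. -61.  92.] rect [650. -63.] [34. 11.] 0.0 zmax [92. 97.]
kout bar 67 [624. 246.  61.] rect [624. 247.] [16. 54.] 79.2 zmax [61. 66.]
kout disc 224 [623. 243.  33.] rect [626. 243.] [74. 70.] 30.4 zmax [33. 64.]
kin bar 54 [ 660. -149.   61.] rect [ 660. -148.] [13. 53.] 73.7 zmax [61. 67.]
kin disc 249 [ 657. -145.   32.] rect [ 650. -145.] [89. 89.] 89.8 zmax [32. 64.]
slot 445 [691.  97. 212.] rect [639.  93.] [155.  88.] 5.6 zmax [212. 223.]
base 4002 [643.  46.  23.] rect [641.  65.] [146. 506.] 8.6 zmax [23. 74.]
  return _methods._mean(a, axis=axis, dtype=dtype,
  ret = um.true_divide(
Traceback (most recent call last):
IndexError: index -1 is out of bounds for axis 0 with size 0
```

View pics/crop1.png

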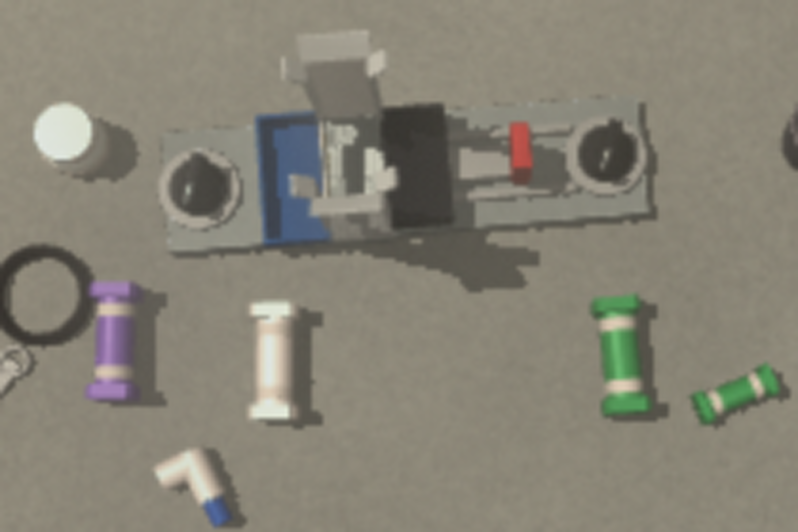

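Crop confirmed: the violet, white and large green on the counter are the ones wanted, and the pink and small green are not. The knobs lie 397 mm apart (as expected) and the slot centre is at about (638,93), with yaw 5.2°. I start with knob_out.

Request:
servo_tool:
  increments: "0.028 -0.028 0 0 0 1.3 0.06;0.028 -0.028 0 0 0 1.3 0.06;0.028 -0.028 0 0 0 1.3 0.06;0.028 -0.028 0 0 0 1.3 0.06;0.028 -0.028 0 0 0 1.3 0.06;0.028 -0.028 0 0 0 1.3 0.06;0.028 -0.028 0 0 0 1.3 0.06;0.028 -0.028 0 0 0 1.3 0.06;0.028 -0.028 0 0 0 1.3 0.06;0.028 -0.028 0 0 0 1.3 0.06;0.028 -0.028 0 0 0 1.3 0.06;0.028 -0.028 0 0 0 1.3 0.06"
  grip_force: 50

```text
t: 1.6
tool_pos: [623.2, 246.3, 230.6]
eef_rot: [0.092, 0.996, -0.0, -0.001]
wrist_force: [-0.4, -0.0, 0.7]
grip_width: 0.703
grip_force: 0.0
```

Request:
servo_tool:
  increments: "0 0 -0.04 0 0 0 0.06;0 0 -0.04 0 0 0 0.06;0 0 -0.04 0 0 0 0.06;0 0 0 0 0 0 0.06;0 0 0 0 0 0 0.06"

```text
t: 2.22
tool_pos: [623.4, 247.6, 112.7]
eef_rot: [0.092, 0.996, 0.0, 0.001]
wrist_force: [0.1, -0.0, -0.7]
grip_width: 0.704
grip_force: 0.0
```

```bash
cat > yaw.py <<'E'
from h import *
o=env.get_obs(); M=R.from_quat(o["eef_rot"]).as_matrix()
print(np.round(o["t"],1),np.round(o["tool_pos"],1),"yaw_y",round(np.degrees(np.arctan2(M[1,1],M[0,1])),1),"tilt",np.round(M[:,2],3),"F",np.round(o["wrist_force"],1),"grip",round(o["grip_width"]*85.4,1),np.round(o["grip_force"],1),"q",np.round(o["joint_positions"],2))
E
python3 yaw.py
```

```text
2.2 [623.4 247.6 112.7] yaw_y 79.4 tilt [ 0.002  0.    -1.   ] F [ 0.1 -0.  -0.7] grip 60.1 0.0 q [ 0.3   0.26  1.7  -0.    1.18 -1.09]
```

Request:
servo_tool:
  increments: "0 0 -0.03 0 0 0 0.06;0 0 -0.03 0 0 0 0.06;0 0 -0.012 0 0 0 0.04;0 0 0 0 0 0 0;0 0 0 0 0 0 0;0 0 0 0 0 0 0;0 0 0 0 0 0 0;0 0 0 0 0 0 0"

```text
t: 3.22
tool_pos: [624.0, 247.7, 41.3]
eef_rot: [0.092, 0.996, 0.001, 0.001]
wrist_force: [0.2, -0.9, 6.2]
grip_width: 0.147
grip_force: 54.2
```

Request:
servo_tool:
  increments: "0 0 0 0 0 -9 0;0 0 0 0 0 -9 0;0 0 0 0 0 -9 0;0 0 0 0 0 -9 0;0 0 0 0 0 -9 0;0 0 0 0 0 -9 0;0 0 0 0 0 -9 0;0 0 0 0 0 -9 0;0 0 0 0 0 -9 0;0 0 0 0 0 -9 0"

```text
t: 4.47
tool_pos: [624.1, 247.7, 41.4]
eef_rot: [0.771, 0.637, 0.002, 0.001]
wrist_force: [-0.1, -0.1, 5.8]
grip_width: 0.151
grip_force: 54.2
```

```bash
python3 yaw.py; python3 -c "
from h import *
print(env.get_obs()['wrist_torque'])"
```

```text
4.5 [624.1 247.7  41.4] yaw_y -10.9 tilt [ 0.003  0.001 -1.   ] F [-0.1 -0.1  5.8] grip 12.9 54.2 q [ 0.3   0.34  1.73 -0.    1.06  0.49]
[-0.11166124  0.00888488  0.10116508]
```

Request:
servo_tool:
  increments: "0 0 0 0 0 -4 0;0 0 0 0 0 -4 0;0 0 0 0 0 -3 0;0 0 0 0 0 0 0;0 0 0 0 0 0 0"

```text
t: 5.1
tool_pos: [624.2, 248.0, 41.4]
eef_rot: [0.826, 0.564, 0.002, 0.001]
wrist_force: [0.6, 0.6, 5.5]
grip_width: 0.152
grip_force: 58.8
```

```bash
python3 yaw.py; python3 -c "
from h import *
print(env.get_obs()['wrist_torque'])"
```

```text
5.1 [624.2 248.   41.4] yaw_y -21.3 tilt [ 0.004  0.    -1.   ] F [0.6 0.6 5.5] grip 13.0 58.8 q [ 0.3   0.34  1.73 -0.    1.06  0.67]
[ 0.00807438 -0.00280061  1.16437905]
```

Request:
servo_tool:
  increments: "0 0 0 0 0 0 0.06;0 0 0 0 0 0 0.06;0 0 0 0 0 0 0.06;0 0 0.05 0 0 0 0.06;0 0 0.06 0 0 0 0.06;0 0 0.06 0 0 0 0.06;0 0 0.05 0 0 0 0.06"

```text
t: 5.98
tool_pos: [622.8, 247.3, 262.1]
eef_rot: [0.827, 0.562, 0.001, 0.0]
wrist_force: [0.2, 1.0, -0.6]
grip_width: 0.701
grip_force: 0.0
```

Request:
servo_tool:
  increments: "0.003 -0.033 0 0 0 8 0.06;0.003 -0.033 0 0 0 8 0.06;0.003 -0.033 0 0 0 8 0.06;0.003 -0.033 0 0 0 8 0.06;0.003 -0.033 0 0 0 8 0.06;0.003 -0.033 0 0 0 8 0.06;0.003 -0.033 0 0 0 8 0.06;0.003 -0.033 0 0 0 8 0.06;0.003 -0.033 0 0 0 8 0.06;0.003 -0.033 0 0 0 8 0.06;0.003 -0.033 0 0 0 8 0.06;0.003 -0.033 0 0 0 8 0.06"

```text
t: 7.48
tool_pos: [658.5, -149.7, 258.8]
eef_rot: [0.133, 0.991, 0.0, -0.0]
wrist_force: [0.9, 0.6, 0.0]
grip_width: 0.706
grip_force: 0.0
```

```bash
python3 yaw.py
```

```text
7.5 [ 658.5 -149.7  258.8] yaw_y 74.7 tilt [-0.001  0.    -1.   ] F [0.9 0.6 0. ] grip 60.3 0.0 q [-0.3   0.16  1.56  0.    1.42 -1.61]
```

Request:
servo_tool:
  increments: "0.001 0.001 -0.055 0 0 0 0.06;0 0 -0.055 0 0 0 0.06;0 0 -0.05 0 0 0 0.06;0 0 -0.03 0 0 0 0.06;0 0 -0.028 0 0 0 0.04;0 0 0 0 0 0 0;0 0 0 0 0 0 0;0 0 0 0 0 0 0;0 0 0 0 0 0 0;0 0 0 0 0 0 0"

```text
t: 8.72
tool_pos: [659.2, -147.6, 41.0]
eef_rot: [0.135, 0.991, 0.0, -0.001]
wrist_force: [-1.3, -0.9, -8.7]
grip_width: 0.15
grip_force: 55.4
```

Request:
servo_tool:
  increments: "0 0 0 0 0 -9 0;0 0 0 0 0 -9 0;0 0 0 0 0 -9 0;0 0 0 0 0 -9 0;0 0 0 0 0 -9 0;0 0 0 0 0 -9 0;0 0 0 0 0 -9 0;0 0 0 0 0 -9 0;0 0 0 0 0 -9 0;0 0 0 0 0 -4 0;0 0 0 0 0 -4 0;0 0 0 0 0 -4 0"

```text
t: 10.22
tool_pos: [659.7, -147.4, 40.9]
eef_rot: [0.813, 0.583, 0.0, -0.0]
wrist_force: [0.4, 0.3, -10.7]
grip_width: 0.148
grip_force: 55.1
```

Request:
servo_tool:
  increments: "0 0 0 0 0 -3 0;0 0 0 0 0 0 0;0 0 0 0 0 0 0"

```text
t: 10.6
tool_pos: [659.7, -147.4, 41.0]
eef_rot: [0.826, 0.563, -0.0, 0.0]
wrist_force: [1.2, -0.2, -12.0]
grip_width: 0.154
grip_force: 60.1
```

```bash
python3 yaw.py; python3 -c "
from h import *
print(env.get_obs()['wrist_torque'])"
```

```text
10.6 [ 659.7 -147.4   41. ] yaw_y -21.4 tilt [-0. -0. -1.] F [  1.2  -0.2 -12. ] grip 13.2 60.1 q [-0.3   0.35  1.72 -0.    1.07  0.07]
[ 0.04421825 -0.29954236  1.44352475]
```

Request:
servo_tool:
  increments: "0 0 0 0 0 0 0.07;0 0 0 0 0 0 0.07;0 0 0 0 0 0 0.07;0 0 0.05 0 0 0 0.07;0 0 0.06 0 0 0 0.07;0 0 0.06 0 0 0 0.07"

```text
t: 11.35
tool_pos: [659.7, -147.8, 213.9]
eef_rot: [0.827, 0.562, 0.0, 0.0]
wrist_force: [0.4, 0.2, 0.4]
grip_width: 0.819
grip_force: 0.0
```

Request:
servo_tool:
  increments: "-0.017 0.0265 0 0 0 9.3 0.07;-0.017 0.0265 0 0 0 9.3 0.07;-0.017 0.0265 0 0 0 9.3 0.07;-0.017 0.0265 0 0 0 9.3 0.07;-0.017 0.0265 0 0 0 9.3 0.07;-0.017 0.0265 0 0 0 9.3 0.07;-0.017 0.0265 0 0 0 9.3 0.07;-0.017 0.0265 0 0 0 9.3 0.07;-0.017 0.0265 0 0 0 9.3 0.07;-0.017 0.0265 0 0 0 9.3 0.07;-0.017 0.0265 0 0 0 9.3 0.07;-0.017 0.0265 0 0 0 9.4 0.07"

```text
t: 12.85
tool_pos: [455.5, 171.1, 212.4]
eef_rot: [-0.003, 1.0, 0.0, 0.001]
wrist_force: [0.3, 0.2, 0.4]
grip_width: 0.82
grip_force: 0.0
```

```bash
cat > meas.py <<'E'
from h import *
import sys
def hsvmask(im,c):
    h=cv2.cvtColor(im,cv2.COLOR_RGB2HSV).astype(int); H,S,V=h[...,0],h[...,1],h[...,2]
    return {"violet":(H>125)&(H<150)&(S>60),"green":(H>45)&(H<80)&(S>80),"white":(S<70)&(V>120)}[c]
for n in("top","scene"):
    im,d,W=grab(n); save(im,f"m_{n}.png"); Z=W[...,2]
    for c in("white","violet","green"):
        m=hsvmask(im,c)&(Z>28)&(Z<60)&(W[...,0]>330)&(W[...,0]<560)&(W[...,1]>-260)&(W[...,1]<420)
        k,l,s,_=cv2.connectedComponentsWithStats(cv2.morphologyEx(m.astype(np.uint8),cv2.MORPH_CLOSE,np.ones((5,5)),iterations=1))
        for i in range(1,k):
            if s[i,4]<80: continue
            p=W[(l==i)&(Z>15)]; r=cv2.minAreaRect(p[:,:2].astype(np.float32)); print(n,c,s[i,4],np.round(r[0],1),np.round(r[1]),round(r[2],1),"z",round(np.percentile(p[:,2],95)))
E
python3 meas.py; python3 yaw.py
```

```text
top green 244 [ 508.7 -153.3] [102.  43.] 5.6 z 45
scene white 116 [346.2 250.6] [52. 46.] 24.2 z 33
scene white 490 [456.8 168.6] [114.  44.] 0.7 z 48
scene violet 502 [475.9 322.3] [114.  43.] 0.1 z 47
scene green 362 [ 508.4 -153.6] [109.  43.] 5.2 z 47
13.0 [454.8 172.  212.2] yaw_y 90.3 tilt [ 0.001  0.001 -1.   ] F [-0.3 -0.4 -0.3] grip 70.2 0.0 q [ 0.25 -0.24  2.03  0.    1.35 -1.33]
```

Green was knocked to (508,-153), and I will measure it again later. White is at (456.5,169.5) with a 110×44 footprint, which fits. I grasp it now.

Request:
servo_tool:
  increments: "0.0015 -0.0025 -0.05 0 0 0 0.07;0 0 -0.05 0 0 0 0.07;0 0 -0.05 0 0 0 0.07;0 0 -0.03 0 0 0 0.07;0 0 -0.023 0 0 0 0.07;0 0 0 0 0 0 0.05;0 0 0 0 0 0 0.02;0 0 0 0 0 0 0.02;0 0 0 0 0 0 0.02;0 0 0 0 0 0 0.02"

```text
t: 14.2
tool_pos: [458.6, 168.0, 9.8]
eef_rot: [-0.001, 1.0, 0.0, 0.001]
wrist_force: [-1.0, -1.5, 6.5]
grip_width: 0.402
grip_force: 50.7
```

Request:
servo_tool:
  increments: "0 0 0 0 0 0 0.02;0 0 0.03 0 0 0 0.02;0 0 0.06 0 0 0 0.02;0 0 0.06 0 0 0 0.02;0 0 0.06 0 0 0 0.02;0 0 0.05 0 0 0 0.02;0 0 0 0 0 0 0.02"

```text
t: 15.08
tool_pos: [459.2, 168.5, 273.7]
eef_rot: [-0.001, 1.0, 0.001, 0.005]
wrist_force: [-0.6, 1.0, -1.4]
grip_width: 0.403
grip_force: 50.5
```

```bash
python3 yaw.py
```

```text
15.1 [459.2 168.5 273.7] yaw_y 90.1 tilt [ 0.009  0.002 -1.   ] F [-0.6  1.  -1.4] grip 34.4 50.5 q [ 0.24 -0.27  1.95  0.    1.45 -1.33]
```

Request:
servo_tool:
  increments: "0.022 -0.0094 0 0 0 0.6 0.02;0.023 -0.0094 0 0 0 0.6 0.02;0.023 -0.0094 0 0 0 0.6 0.02;0.023 -0.0094 0 0 0 0.6 0.02;0.023 -0.0094 0 0 0 0.6 0.02;0.023 -0.0094 0 0 0 0.6 0.02;0.022 -0.0094 0 0 0 0.7 0.02;0.022 -0.0094 0 0 0 0.7 0.02;0 0 0 0 0 0 0.02;0 0 0 0 0 0 0.02"

```text
t: 16.32
tool_pos: [637.1, 92.8, 266.5]
eef_rot: [-0.045, 0.999, 0.0, -0.002]
wrist_force: [0.2, -0.2, -2.1]
grip_width: 0.406
grip_force: 50.5
```

```bash
python3 yaw.py; cat > held.py <<'E'
from h import *
import sys
n=sys.argv[1]
im,d,W=grab("scene"); Z=W[...,2]
c=im[140:330,200:440]; save(cv2.resize(c,(758,600),interpolation=cv2.INTER_CUBIC),n)
E
python3 held.py held1.png
```

```text
16.3 [637.1  92.8 266.5] yaw_y 95.1 tilt [-0.003  0.    -1.   ] F [ 0.2 -0.2 -2.1] grip 34.6 50.5 q [ 0.06  0.09  1.62  0.    1.43 -1.6 ]
```

View pics/held1.png

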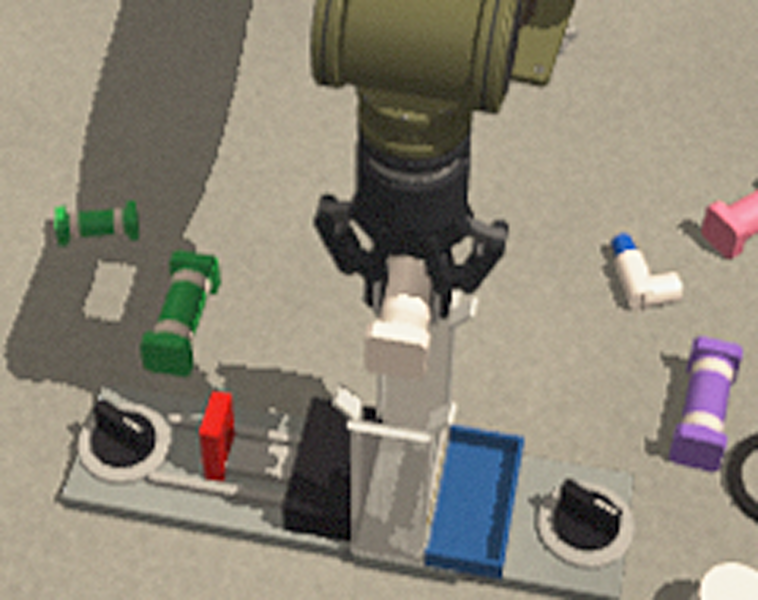

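The white cartridge is held level over the slot, with its cap at crop (397,340). Next I measure its offset from the slot.

```bash
cat > off.py <<'E'
from h import *
im,d,W=grab("scene")
ax=np.radians(5.13); ex=np.array([np.cos(ax),np.sin(ax)]); ey=np.array([-ex[1],ex[0]]); s=np.array([638.1,93.6])
Z=W[...,2]; X=(W[...,:2]-s)@ex; Y=(W[...,:2]-s)@ey
t=env.get_obs()["tool_pos"][2]
m=(Z>t-14)&(Z<t+33)&(X>35)&(X<80)&(abs(Y)<40); print("cap n",m.sum(),"x95",np.round(np.percentile(X[m],[50,90,98]),1),"y",np.round(np.percentile(Y[m],[2,50,98]),1),"z",np.round(np.percentile(Z[m],[2,98]),1))
m=(Z>195)&(Z<228)&(X>40)&(X<80)&(abs(Y)<60); print("front plate x",np.round(np.percentile(X[m],[5,50,95]),1),"y",np.round(np.percentile(Y[m],[2,50,98]),1))
m=(Z>195)&(Z<228)&(X<-40)&(X>-90)&(abs(Y)<60); print("back plate x",m.sum(),np.round(np.percentile(X[m],[5,50,95]),1),"y",np.round(np.percentile(Y[m],[2,50,98]),1))
E
python3 off.py
```

```text
cap n 259 x95 [51.  52.8 53.4] y [-23.9  -1.6  19.3] z [259.1 300.3]
front plate x [43.5 58.6 76.7] y [-44.7  -5.7  40.2]
back plate x 75 [-66.9 -50.5 -40.8] y [-41.5  27.4  41. ]
```

Request:
servo_tool:
  increments: "0.002 0.001 -0.02 0 0 0 0.02;0 0 -0.02 0 0 0 0.02;0 0 -0.02 0 0 0 0.02;0 0 -0.02 0 0 0 0.02;0 0 -0.02 0 0 0 0.02;0 0 0 0 0 0 0.02"

```text
t: 17.18
tool_pos: [638.7, 93.5, 165.2]
eef_rot: [-0.045, 0.999, -0.0, -0.002]
wrist_force: [-0.4, -0.3, -1.6]
grip_width: 0.403
grip_force: 50.5
```

```bash
python3 yaw.py
```

```text
17.2 [638.7  93.5 165.2] yaw_y 95.1 tilt [-0.005 -0.    -1.   ] F [-0.4 -0.3 -1.6] grip 34.4 50.5 q [ 0.06  0.16  1.72 -0.    1.26 -1.6 ]
```

Request:
servo_tool:
  increments: "0 0 0 0 0 0 0.07;0 0 0 0 0 0 0.07;0 0 0 0 0 0 0.07;0 0 0 0 0 0 0.07;0 0 0.04 0 0 0 0.07;0 0 0.05 0 0 0 0.07"

```text
t: 17.92
tool_pos: [639.3, 93.6, 257.6]
eef_rot: [-0.045, 0.999, -0.0, -0.002]
wrist_force: [0.3, 0.7, 1.6]
grip_width: 0.819
grip_force: 0.0
```

Request:
servo_tool:
  increments: "-0.018 0.025 0 0 0 -0.5 0.07;-0.018 0.025 0 0 0 -0.5 0.07;-0.018 0.025 0 0 0 -0.5 0.07;-0.018 0.025 0 0 0 -0.5 0.07;-0.018 0.025 0 0 0 -0.5 0.07;-0.018 0.025 0 0 0 -0.5 0.07;-0.018 0.025 0 0 0 -0.5 0.07;-0.018 0.025 0 0 0 -0.5 0.07;-0.018 0.025 0 0 0 -0.5 0.07;0 0 0 0 0 0 0.07"

```text
t: 19.18
tool_pos: [477.3, 319.9, 258.6]
eef_rot: [-0.007, 1.0, 0.0, 0.0]
wrist_force: [0.1, -0.9, -1.4]
grip_width: 0.819
grip_force: 0.0
```

```bash
python3 meas.py; python3 yaw.py; python3 held.py s2.png
```

```text
top violet 155 [458.  324.2] [79. 31.] 7.7 z 44
top green 247 [ 509.2 -152.5] [103.  44.] 6.3 z 44
scene white 115 [354.2 244.5] [56. 38.] 78.0 z 33
scene violet 489 [475.  322.7] [ 43. 115.] 89.6 z 47
scene green 351 [ 508.4 -153.2] [109.  42.] 5.5 z 48
19.3 [478.4 318.5 258.5] yaw_y 90.7 tilt [ 0.001 -0.    -1.   ] F [-0.9 -0.4  0. ] grip 69.9 0.0 q [ 0.49 -0.06  1.79 -0.    1.41 -1.09]
```

View pics/s2.png

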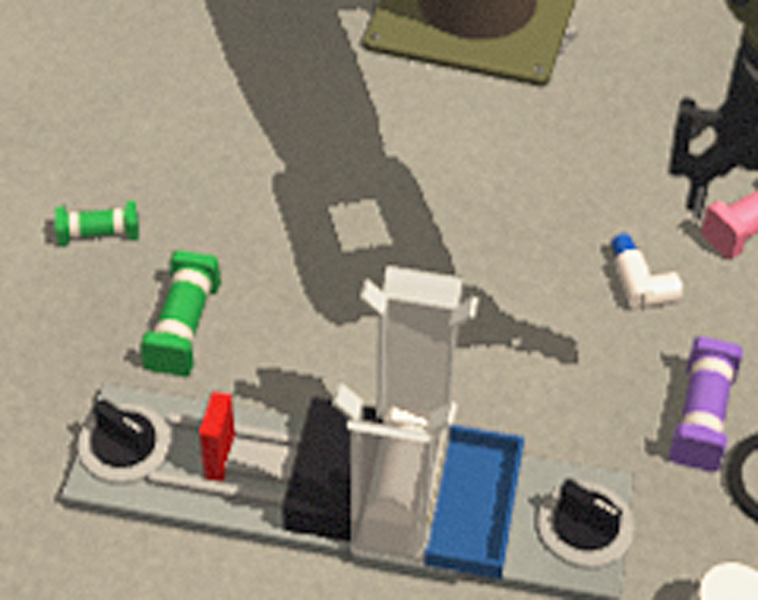

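White lies level on the slot floor (crop (395,500)), and the outlet tray is empty. Violet is at (476,322). I grip it 8 mm toward −x to stay clear of the seal ring.

Request:
servo_tool:
  increments: "-0.01 0.0035 -0.05 0 0 -0.8 0.055;0 0 -0.055 0 0 0 0.055;0 0 -0.055 0 0 0 0.055;0 0 -0.045 0 0 0 0.055;0 0 -0.03 0 0 0 0.055;0 0 -0.014 0 0 0 0.055;0 0 0 0 0 0 0.055;0 0 0 0 0 0 0.02;0 0 0 0 0 0 0.02;0 0 0 0 0 0 0.02;0 0 0 0 0 0 0.02"

```text
t: 20.7
tool_pos: [469.8, 323.0, 11.5]
eef_rot: [0.001, 1.0, 0.001, 0.002]
wrist_force: [-0.7, -0.7, 6.5]
grip_width: 0.4
grip_force: 50.6
```

```bash
python3 yaw.py
```

```text
20.7 [469.8 323.   11.5] yaw_y 89.8 tilt [ 0.004  0.002 -1.   ] F [-0.7 -0.7  6.5] grip 34.2 50.6 q [ 0.51  0.19  1.98 -0.    0.97 -1.06]
```

Request:
servo_tool:
  increments: "0 0 0 0 0 0 0.02;0 0 0.03 0 0 0 0.02;0 0 0.06 0 0 0 0.02;0 0 0.06 0 0 0 0.02;0 0 0.06 0 0 0 0.02;0 0 0.05 0 0 0 0.02;0 0 0 0 0 0 0.02;0 0 0 0 0 0 0.02"

```text
t: 21.7
tool_pos: [467.5, 321.8, 268.1]
eef_rot: [0.001, 1.0, -0.0, -0.001]
wrist_force: [0.0, -0.0, -2.1]
grip_width: 0.401
grip_force: 50.3
```

```bash
python3 yaw.py
```

```text
21.7 [467.5 321.8 268.1] yaw_y 89.8 tilt [-0.002 -0.001 -1.   ] F [ 0.  -0.  -2.1] grip 34.3 50.3 q [ 0.51 -0.08  1.79 -0.    1.43 -1.06]
```

Request:
servo_tool:
  increments: "0.0164 -0.0229 0.001 0 0 0.53 0.02;0.0164 -0.0229 0 0 0 0.53 0.02;0.0164 -0.0229 0 0 0 0.53 0.02;0.0164 -0.0229 0 0 0 0.53 0.02;0.0164 -0.0229 0 0 0 0.53 0.02;0.0164 -0.0229 0 0 0 0.53 0.02;0.0164 -0.0229 0 0 0 0.53 0.02;0.0164 -0.0229 0 0 0 0.53 0.02;0.0164 -0.0229 0 0 0 0.53 0.02;0.0164 -0.0229 0 0 0 0.53 0.02;0 0 0 0 0 0 0.02;0 0 0 0 0 0 0.02"

```text
t: 23.2
tool_pos: [631.1, 93.4, 267.8]
eef_rot: [-0.045, 0.999, 0.0, -0.002]
wrist_force: [-0.7, -0.2, -1.5]
grip_width: 0.402
grip_force: 50.3
```

```bash
python3 yaw.py; python3 off.py
```

```text
23.2 [631.1  93.4 267.8] yaw_y 95.1 tilt [-0.004  0.    -1.   ] F [-0.7 -0.2 -1.5] grip 34.4 50.3 q [ 0.06  0.08  1.64  0.    1.43 -1.6 ]
cap n 294 x95 [51.6 53.4 54.5] y [-21.5  -1.1  20.2] z [258.1 301.3]
front plate x [43.2 59.1 76.4] y [-44.8  -2.7  39.9]
back plate x 97 [-68.2 -49.  -41.1] y [-45.3  25.4  40.8]
```

Request:
servo_tool:
  increments: "0.001 0 -0.02 0 0 0 0.02;0 0 -0.02 0 0 0 0.02;0 0 -0.02 0 0 0 0.02;0 0 -0.02 0 0 0 0.02;0 0 -0.02 0 0 0 0.02;0 0 0 0 0 0 0.02"

```text
t: 24.0
tool_pos: [631.7, 93.0, 167.2]
eef_rot: [-0.045, 0.999, -0.0, -0.002]
wrist_force: [0.1, -0.9, -1.7]
grip_width: 0.404
grip_force: 50.3
```

```bash
python3 yaw.py
```

```text
24.0 [631.7  93.  167.2] yaw_y 95.1 tilt [-0.005 -0.    -1.   ] F [ 0.1 -0.9 -1.7] grip 34.5 50.3 q [ 0.06  0.15  1.73 -0.    1.26 -1.6 ]
```

Request:
servo_tool:
  increments: "0 0 0 0 0 0 0.07;0 0 0 0 0 0 0.07;0 0 0 0 0 0 0.07;0 0 0 0 0 0 0.07;0 0 0.04 0 0 0 0.07;0 0 0.05 0 0 0 0.07"

```text
t: 24.75
tool_pos: [632.3, 93.1, 259.6]
eef_rot: [-0.045, 0.999, -0.0, -0.002]
wrist_force: [-0.1, 0.2, 1.2]
grip_width: 0.818
grip_force: 0.0
```

Request:
servo_tool:
  increments: "-0.0125 -0.025 0 0 0 0 0.07;-0.0125 -0.025 0 0 0 0 0.07;-0.0125 -0.025 0 0 0 0 0.07;-0.0125 -0.025 0 0 0 0 0.07;-0.0125 -0.025 0 0 0 0 0.07;-0.0125 -0.025 0 0 0 0 0.07;-0.0125 -0.025 0 0 0 0 0.07;-0.0125 -0.025 0 0 0 0 0.07;-0.0125 -0.025 0 0 0 0 0.07;-0.0125 -0.021 0 0 0 0 0.07;0 0 0 0 0 0 0.07"

```text
t: 26.12
tool_pos: [507.8, -153.8, 260.6]
eef_rot: [-0.044, 0.999, -0.0, 0.0]
wrist_force: [-0.1, 0.9, 0.2]
grip_width: 0.818
grip_force: 0.0
```

```bash
python3 meas.py; python3 yaw.py; python3 held.py s3.png
```

```text
top green 100 [ 512.5 -152.7] [41. 33.] 2.4 z 42
scene white 107 [347.5 245.4] [54. 38.] 52.4 z 32
scene green 371 [ 510.  -152.9] [108.  43.] 5.8 z 48
26.2 [ 508.4 -152.7  260.6] yaw_y 95.1 tilt [ 0.001  0.    -1.   ] F [ 0.1 -0.5 -1.2] grip 70.0 0.0 q [-0.39 -0.16  1.88  0.    1.42 -2.05]
```

View pics/s3.png

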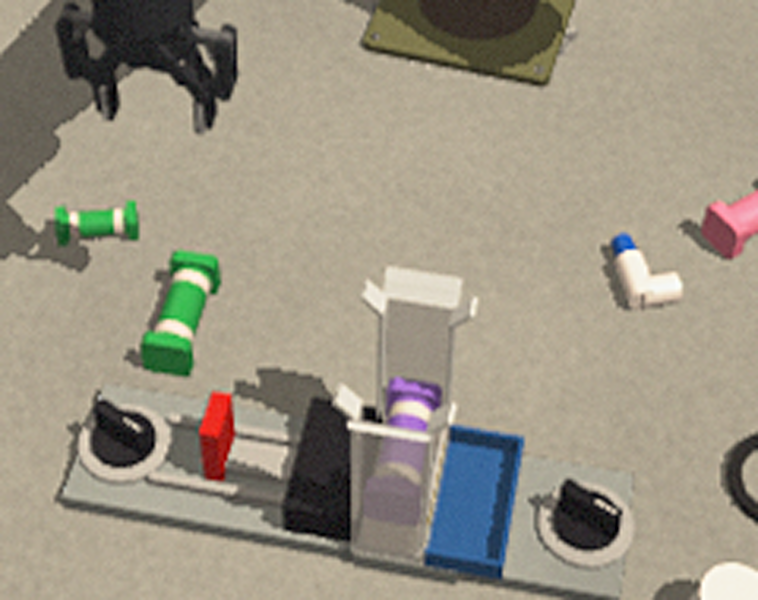

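Violet lies level on white (crop (405,430)). Green is at (509,-153) with axis 5.6°, right below the gripper.

Request:
servo_tool:
  increments: "0.001 0 -0.05 0 0 0.5 0.07;0 0 -0.055 0 0 0 0.07;0 0 -0.055 0 0 0 0.07;0 0 -0.045 0 0 0 0.07;0 0 -0.03 0 0 0 0.07;0 0 -0.016 0 0 0 0.07;0 0 0 0 0 0 0.055;0 0 0 0 0 0 0.02;0 0 0 0 0 0 0.02;0 0 0 0 0 0 0.02;0 0 0 0 0 0 0.02;0 0 0 0 0 0 0.02"

```text
t: 27.78
tool_pos: [510.8, -153.4, 11.3]
eef_rot: [-0.049, 0.999, -0.001, 0.002]
wrist_force: [-0.0, 0.8, 7.2]
grip_width: 0.402
grip_force: 50.5
```

Request:
servo_tool:
  increments: "0 0 0.03 0 0 0 0.02;0 0 0.06 0 0 0 0.02;0 0 0.06 0 0 0 0.02;0 0 0.06 0 0 0 0.02;0 0 0.05 0 0 0 0.02;0 0 0 0 0 0 0.02;0 0 0 0 0 0 0.02"

```text
t: 28.65
tool_pos: [508.6, -152.7, 268.2]
eef_rot: [-0.049, 0.999, 0.0, -0.001]
wrist_force: [-1.1, 0.5, -1.9]
grip_width: 0.403
grip_force: 50.1
```

```bash
python3 yaw.py
```

```text
28.6 [ 508.6 -152.7  268.2] yaw_y 95.6 tilt [-0.001  0.001 -1.   ] F [-1.1  0.5 -1.9] grip 34.4 50.1 q [-0.39 -0.16  1.87 -0.    1.43 -2.06]
```

Request:
servo_tool:
  increments: "0.013 0.0246 0 0 0 -0.5 0.02;0.013 0.0246 0 0 0 0 0.02;0.013 0.0246 0 0 0 0 0.02;0.013 0.0246 0 0 0 0 0.02;0.013 0.0246 0 0 0 0 0.02;0.013 0.0246 0 0 0 0 0.02;0.013 0.0246 0 0 0 0 0.02;0.013 0.0246 0 0 0 0 0.02;0.013 0.0246 0 0 0 0 0.02;0.013 0.0246 0 0 0 0 0.02;0 0 0 0 0 0 0.02;0 0 0 0 0 0 0.02"

```text
t: 30.15
tool_pos: [638.2, 92.8, 266.9]
eef_rot: [-0.045, 0.999, -0.0, -0.002]
wrist_force: [-1.1, 0.4, -1.1]
grip_width: 0.399
grip_force: 50.1
```

```bash
python3 yaw.py; python3 off.py
```

```text
30.2 [638.2  92.8 266.9] yaw_y 95.1 tilt [-0.004 -0.001 -1.   ] F [-1.1  0.4 -1.1] grip 34.1 50.1 q [ 0.06  0.1   1.62 -0.    1.43 -1.6 ]
cap n 304 x95 [55.7 57.6 58.7] y [-23.   -2.3  18.9] z [258.7 300. ]
front plate x [43.3 59.6 76.4] y [-44.8  -4.9  40.3]
back plate x 73 [-64.5 -51.4 -40.5] y [-41.6  27.9  40.9]
```

Request:
servo_tool:
  increments: "-0.003 0.001 -0.02 0 0 0 0.02;0 0 -0.02 0 0 0 0.02;0 0 -0.02 0 0 0 0.02;0 0 -0.02 0 0 0 0.02;0 0 -0.02 0 0 0 0.02;0 0 0 0 0 0 0.02"

```text
t: 30.95
tool_pos: [634.7, 94.1, 166.2]
eef_rot: [-0.045, 0.999, -0.0, -0.002]
wrist_force: [-0.5, 1.3, -0.3]
grip_width: 0.4
grip_force: 50.2
```

```bash
python3 yaw.py
```

```text
31.0 [634.7  94.1 166.2] yaw_y 95.1 tilt [-0.005 -0.    -1.   ] F [-0.5  1.3 -0.3] grip 34.1 50.2 q [ 0.06  0.16  1.73 -0.    1.26 -1.6 ]
```

Request:
servo_tool:
  increments: "0 0 0 0 0 0 0.07;0 0 0 0 0 0 0.07;0 0 0 0 0 0 0.07;0 0 0 0 0 0 0.07;0 0 0.04 0 0 0 0.07;0 0 0.05 0 0 0 0.07"

```text
t: 31.7
tool_pos: [635.3, 94.1, 258.6]
eef_rot: [-0.045, 0.999, -0.0, -0.002]
wrist_force: [1.1, 0.7, 0.7]
grip_width: 0.82
grip_force: 0.0
```

Request:
servo_tool:
  increments: "0.0015 -0.0195 0 0 0 0 0.05;0.0015 -0.0195 0 0 0 0 0.05;0.0015 -0.0195 0 0 0 0 0.05;0.0015 -0.0195 0 0 0 0 0.05;0.0015 -0.0195 0 0 0 0 0.05;0.0015 -0.0195 0 0 0 0 0.05;0.0015 -0.0195 0 0 0 0 0.05;0.0015 -0.0195 0 0 0 0 0.05;0 0 0 0 0 0 0.05"

```text
t: 32.83
tool_pos: [648.3, -63.4, 259.3]
eef_rot: [-0.044, 0.999, 0.0, -0.0]
wrist_force: [-1.3, -0.2, -0.7]
grip_width: 0.584
grip_force: 0.0
```

```bash
python3 yaw.py; python3 held.py s4.png
```

```text
32.8 [648.3 -63.4 259.3] yaw_y 95.0 tilt [-0.  0. -1.] F [-1.3 -0.2 -0.7] grip 49.9 0.0 q [-0.18  0.11  1.62  0.    1.41 -1.84]
```

View pics/s4.png

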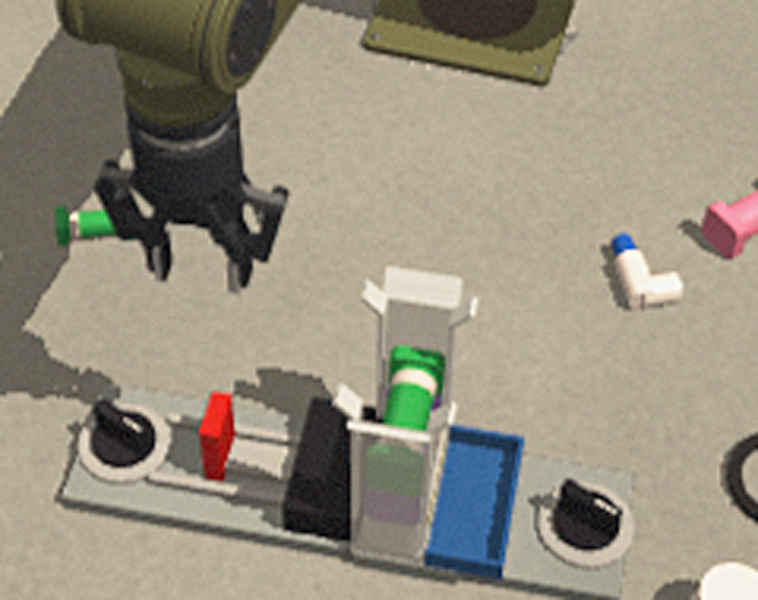

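Green lies level on violet (crop (410,390)), so all three are in. Now the handle.

Request:
servo_tool:
  increments: "0.004 0 -0.05 0 0 0 0.05;0 0 -0.05 0 0 0 0.05;0 0 -0.05 0 0 0 0.05;0 0 -0.03 0 0 0 0.05;0 0 -0.02 0 0 0 0.05;0 0 0 0 0 0 0.03;0 0 0 0 0 0 0;0 0 0 0 0 0 0;0 0 0 0 0 0 0;0 0 0 0 0 0 0;0 0 0 0 0 0 0"

```text
t: 34.25
tool_pos: [653.3, -62.0, 60.9]
eef_rot: [-0.045, 0.999, -0.0, 0.001]
wrist_force: [0.4, 0.7, 4.9]
grip_width: 0.206
grip_force: 51.8
```

```bash
python3 yaw.py
```

```text
34.2 [653.3 -62.   60.9] yaw_y 95.1 tilt [ 0.002 -0.    -1.   ] F [0.4 0.7 4.9] grip 17.6 51.8 q [-0.18  0.29  1.76  0.    1.09 -1.84]
```

Gripped at 17.6 mm (the handle is 18 mm thick). Push 58 mm along (−0.09, 0.996).

Request:
servo_tool:
  increments: "-0.0007 0.0075 0 0 0 0 0;-0.0007 0.0075 0 0 0 0 0;-0.0007 0.0075 0 0 0 0 0;-0.0007 0.0075 0 0 0 0 0;-0.0007 0.0075 0 0 0 0 0;-0.0007 0.0075 0 0 0 0 0;-0.0006 0.007 0 0 0 0 0;-0.0004 0.004 0 0 0 0 0;0 0 0 0 0 0 0;0 0 0 0 0 0 0"

```text
t: 35.5
tool_pos: [648.4, -7.8, 60.9]
eef_rot: [-0.045, 0.999, -0.002, 0.002]
wrist_force: [1.2, -7.0, 4.6]
grip_width: 0.205
grip_force: 51.9
```

```bash
python3 yaw.py; python3 held.py s5.png
```

```text
35.5 [648.4  -7.8  60.9] yaw_y 95.1 tilt [ 0.003 -0.003 -1.   ] F [ 1.2 -7.   4.6] grip 17.5 51.9 q [-0.09  0.27  1.78 -0.    1.08 -1.75]
```

View pics/s5.png

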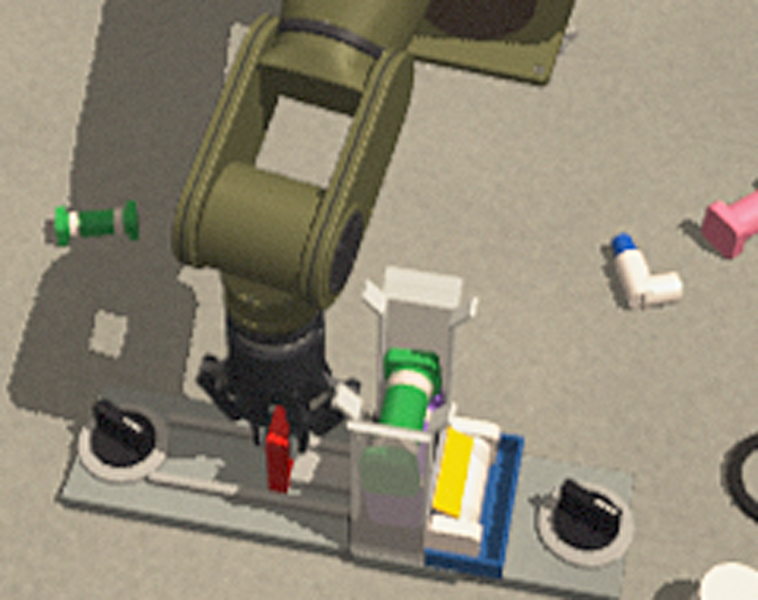

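White is in the tray under the flap (crop (465,490)), after about 54 mm of travel. I push the last few mm to the stop.

Request:
servo_tool:
  increments: "-0.0003 0.003 0 0 0 0 0;-0.0002 0.002 0 0 0 0 0;0 0 0 0 0 0 0;0 0 0 0 0 0 0"

```text
t: 36.05
tool_pos: [648.2, -5.2, 61.0]
eef_rot: [-0.045, 0.999, -0.004, 0.002]
wrist_force: [2.4, -16.5, 4.5]
grip_width: 0.203
grip_force: 51.8
```

Request:
servo_tool:
  increments: "0.0008 -0.009 0 0 0 0 0;0.0008 -0.009 0 0 0 0 0;0.0008 -0.009 0 0 0 0 0;0.0008 -0.009 0 0 0 0 0;0.0008 -0.009 0 0 0 0 0;0.0008 -0.009 0 0 0 0 0;0.0005 -0.005 0 0 0 0 0;0 0 0 0 0 0 0;0 0 0 0 0 0 0"

```text
t: 37.17
tool_pos: [653.1, -60.3, 60.9]
eef_rot: [-0.045, 0.999, -0.001, 0.002]
wrist_force: [1.7, -2.2, 5.3]
grip_width: 0.204
grip_force: 52.2
```

```bash
python3 yaw.py
```

```text
37.2 [653.1 -60.3  60.9] yaw_y 95.1 tilt [ 0.003 -0.001 -1.   ] F [ 1.7 -2.2  5.3] grip 17.4 52.2 q [-0.17  0.29  1.76 -0.    1.09 -1.83]
```

Request:
servo_tool:
  increments: "0.0002 -0.002 0 0 0 0 0;0.0002 -0.002 0 0 0 0 0;0 0 0 0 0 0 0;0 0 0 0 0 0 0"

```text
t: 37.67
tool_pos: [653.4, -63.0, 60.9]
eef_rot: [-0.045, 0.999, 0.0, 0.001]
wrist_force: [0.2, 2.6, 6.3]
grip_width: 0.204
grip_force: 52.3
```

Request:
servo_tool:
  increments: "0 0 0 0 0 0 0.05;0 0 0 0 0 0 0.05;0 0 0 0 0 0 0.05;0 0 0.04 0 0 0 0.05;0 0 0.05 0 0 0 0.05;0 0 0.06 0 0 0 0.05;0 0 0.06 0 0 0 0.05;-0.05 0 0 0 0 0 0.05;-0.05 0 0 0 0 0 0.05;0 0 0 0 0 0 0.05"

```text
t: 38.92
tool_pos: [549.3, -63.7, 268.3]
eef_rot: [-0.044, 0.999, 0.0, -0.001]
wrist_force: [0.2, -0.7, 0.4]
grip_width: 0.584
grip_force: 0.0
```

```bash
python3 yaw.py; python3 held.py s6.png
```

```text
38.9 [549.3 -63.7 268.3] yaw_y 95.1 tilt [-0.002  0.    -1.   ] F [ 0.2 -0.7  0.4] grip 49.9 0.0 q [-0.21 -0.11  1.82 -0.    1.43 -1.87]
```

View pics/s6.png

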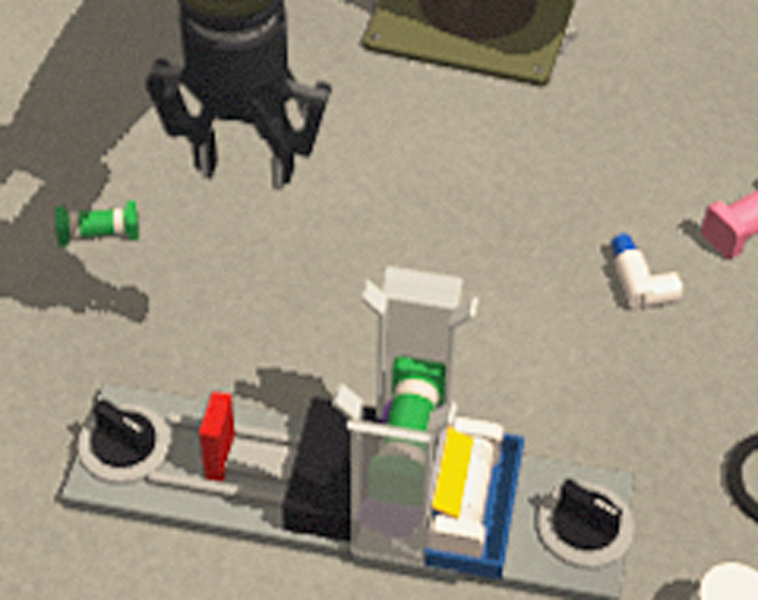

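Green looks only about half a step lower than before, so I measure heights in the slot.

```bash
cat > chk.py <<'E'
from h import *
ax=np.radians(5.13); ex=np.array([np.cos(ax),np.sin(ax)]); ey=np.array([-ex[1],ex[0]]); s=np.array([638.1,93.6])
for n in("top","scene"):
    im,d,W=grab(n); h=cv2.cvtColor(im,cv2.COLOR_RGB2HSV).astype(int); H,S,V=h[...,0],h[...,1],h[...,2]
    Z=W[...,2]; X=(W[...,:2]-s)@ex; Y=(W[...,:2]-s)@ey
    b=(abs(X)<62)&(abs(Y)<40)&(Z>15)&(Z<200)
    for c,m in dict(green=(H>45)&(H<80)&(S>80),violet=(H>120)&(H<155)&(S>50)).items():
        q=b&m
        for lo,hi in((-62,-40),(-40,0),(0,40),(40,62)):
            k=q&(X>lo)&(X<hi)
            if k.sum()>3: print(n,c,(lo,hi),k.sum(),"z",np.round(np.percentile(Z[k],[5,50,95])),"y",np.round(np.percentile(Y[k],[5,50,95])),"x",np.round(np.percentile(X[k],[5,95])))
    k=(H<8)&(S>150)&(Z>60)&(Z<100)&(abs(X)<40)&(Y<-90)&(Y>-200)
    if k.sum(): print(n,"handle y",np.round(np.percentile(Y[k],[5,50,95])))
    k=(V>140)&(S<60)&(abs(X)<60)&(Y>25)&(Y<95)&(Z>45)&(Z<75); 
    if k.sum(): print(n,"white y",np.round(np.percentile(Y[k],[2,50,98])),"z",np.round(np.percentile(Z[k],[5,95])),"x",np.round(np.percentile(X[k],[2,98])))
im,d,W=grab("top"); save(cv2.resize(im[115:200,225:365],(798,484),interpolation=cv2.INTER_CUBIC),"t7.png")
E
python3 chk.py
```

```text
top green (-40, 0) 59 z [124. 131. 136.] y [-9.  3. 16.] x [-39.  -1.]
top green (0, 40) 58 z [125. 131. 136.] y [-11.   3.  17.] x [ 1. 21.]
top green (40, 62) 6 z [131. 135. 138.] y [-17. -14. -11.] x [44. 50.]
top white y [29. 59. 71.] z [50. 66.] x [-55.  54.]
scene green (-62, -40) 102 z [108. 138. 143.] y [-19.   4.  22.] x [-52. -41.]
scene green (-40, 0) 125 z [125. 134. 139.] y [-14.   2.  18.] x [-40.  -1.]
scene green (0, 40) 39 z [129. 134. 138.] y [-12.   1.  13.] x [ 1. 10.]
scene violet (-62, -40) 15 z [61. 70. 79.] y [-39. -26. -23.] x [-48. -41.]
scene violet (40, 62) 5 z [51. 59. 62.] y [-39. -36. -35.] x [47. 56.]
scene handle y [-165. -156. -150.]
scene white y [31. 57. 71.] z [49. 68.] x [-55.  56.]
```

View pics/t7.png

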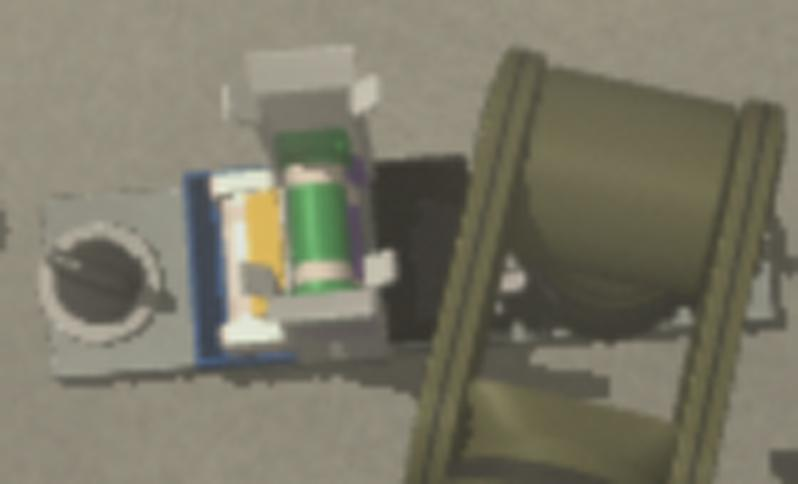

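Green's centre is at z≈115 instead of 86, and violet shows on the −y side. So violet seems to have rolled about its axis and jammed. I zoom in for a closer look.

```bash
python3 - <<'E'
from h import *
im,d,W=grab("scene"); c=im[222:322,288:372]
save(cv2.resize(c,(500,595),interpolation=cv2.INTER_CUBIC),"z8.png")
Z=W[...,2]
ax=np.radians(5.13); ex=np.array([np.cos(ax),np.sin(ax)]); ey=np.array([-ex[1],ex[0]]); s=np.array([638.1,93.6])
X=(W[...,:2]-s)@ex; Y=(W[...,:2]-s)@ey
for v in range(255,312,4): print(v,[(u,*np.round((X[v,u],Y[v,u],Z[v,u])).astype(int)) for u in range(310,346,6)])
E
```

```text
255 [(310, np.int64(-141), np.int64(-77), np.int64(-5)), (316, np.int64(-139), np.int64(-59), np.int64(2)), (322, np.int64(-59), np.int64(-27), np.int64(118)), (328, np.int64(-47), np.int64(-10), np.int64(138)), (334, np.int64(-46), np.int64(6), np.int64(143)), (340, np.int64(-54), np.int64(20), np.int64(137))]
259 [(310, np.int64(-121), np.int64(-73), np.int64(2)), (316, np.int64(-126), np.int64(-56), np.int64(1)), (322, np.int64(-57), np.int64(-27), np.int64(102)), (328, np.int64(-36), np.int64(-8), np.int64(136)), (334, np.int64(-40), np.int64(7), np.int64(134)), (340, np.int64(-41), np.int64(22), np.int64(137))]
263 [(310, np.int64(43), np.int64(-37), np.int64(218)), (316, np.int64(-9223372036854775808), np.int64(-9223372036854775808), np.int64(-9223372036854775808)), (322, np.int64(-60), np.int64(-27), np.int64(81)), (328, np.int64(-23), np.int64(-5), np.int64(136)), (334, np.int64(-28), np.int64(9), np.int64(134)), (340, np.int64(-41), np.int64(23), np.int64(121))]
267 [(310, np.int64(51), np.int64(-36), np.int64(214)), (316, np.int64(-98), np.int64(-51), np.int64(2)), (322, np
[... 2899 characters left out ...]
nt64(43), np.int64(39), np.int64(68))]
307 [(310, np.int64(57), np.int64(-35), np.int64(47)), (316, np.int64(62), np.int64(-19), np.int64(61)), (322, np.int64(64), np.int64(-3), np.int64(68)), (328, np.int64(64), np.int64(12), np.int64(74)), (334, np.int64(62), np.int64(27), np.int64(75)), (340, np.int64(53), np.int64(41), np.int64(65))]
311 [(310, np.int64(55), np.int64(-36), np.int64(22)), (316, np.int64(62), np.int64(-19), np.int64(41)), (322, np.int64(63), np.int64(-3), np.int64(47)), (328, np.int64(64), np.int64(13), np.int64(54)), (334, np.int64(63), np.int64(28), np.int64(57)), (340, np.int64(55), np.int64(42), np.int64(49))]<stdin>:7: RuntimeWarning: invalid value encountered in cast
```

View pics/z8.png

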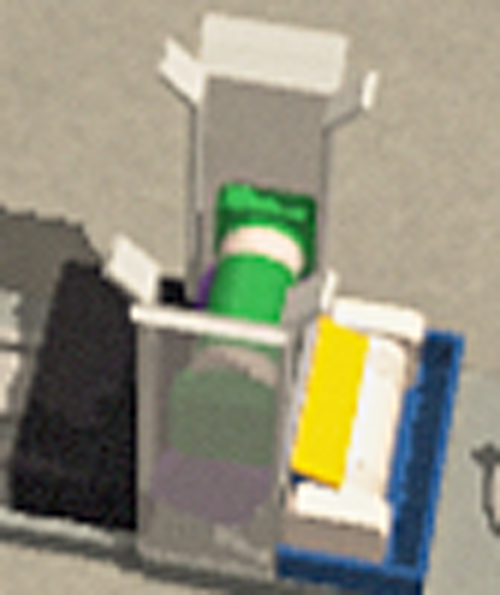

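Violet is wedged about 25 mm above the floor, rolled ≈45° about its axis, although it is still level along its axis. I try pressing gently on green from above with closed fingers, in small force-checked steps.

Request:
servo_tool:
  increments: "0.0178 0.0316 0 0 0 0 0;0.0178 0.0316 0 0 0 0 0;0.0178 0.0316 0 0 0 0 0;0.0178 0.0316 0 0 0 0 0;0.0178 0.0316 0 0 0 0 0;0 0 -0.03 0 0 0 0;0 0 -0.03 0 0 0 0;0 0 -0.03 0 0 0 0;0 0 -0.02 0 0 0 0;0 0 0 0 0 0 0;0 0 0 0 0 0 0"

```text
t: 40.55
tool_pos: [642.3, 94.2, 160.6]
eef_rot: [-0.045, 0.999, 0.0, 0.001]
wrist_force: [1.0, -0.1, -0.8]
grip_width: 0.002
grip_force: 0.0
```

Request:
servo_tool:
  increments: "0 0 -0.004 0 0 0 0;0 0 -0.004 0 0 0 0;0 0 -0.003 0 0 0 0;0 0 0 0 0 0 0;0 0 0 0 0 0 0"

```text
t: 41.18
tool_pos: [641.2, 94.1, 148.4]
eef_rot: [-0.045, 0.999, -0.0, 0.0]
wrist_force: [0.4, 1.1, 0.4]
grip_width: -0.003
grip_force: 0.0
```

Request:
servo_tool:
  increments: "0 0 -0.003 0 0 0 0;0 0 -0.003 0 0 0 0;0 0 0 0 0 0 0;0 0 0 0 0 0 0"

```text
t: 41.68
tool_pos: [641.2, 94.1, 142.3]
eef_rot: [-0.045, 0.999, -0.0, -0.0]
wrist_force: [0.2, -0.8, -0.5]
grip_width: -0.001
grip_force: 0.0
```

Request:
servo_tool:
  increments: "-0.003 0 -0.002 0 0 0 0;0 0 -0.002 0 0 0 0;0 0 -0.002 0 0 0 0;0 0 0 0 0 0 0;0 0 0 0 0 0 0"

```text
t: 42.3
tool_pos: [638.3, 94.1, 136.3]
eef_rot: [-0.045, 0.999, -0.0, 0.0]
wrist_force: [0.2, 0.3, 0.5]
grip_width: -0.0
grip_force: 0.0
```

Request:
servo_tool:
  increments: "0 0 -0.002 0 0 0 0;0 0 -0.001 0 0 0 0;0 0 0 0 0 0 0;0 0 0 0 0 0 0"

```text
t: 42.8
tool_pos: [638.2, 94.1, 133.3]
eef_rot: [-0.045, 0.999, -0.0, -0.0]
wrist_force: [0.5, 0.1, 0.3]
grip_width: -0.002
grip_force: 0.0
```

Request:
servo_tool:
  increments: "0 0 -0.002 0 0 0 0;0 0 -0.002 0 0 0 0;0 0 0 0 0 0 0;0 0 0 0 0 0 0"

```text
t: 43.3
tool_pos: [638.2, 94.1, 129.3]
eef_rot: [-0.045, 0.999, 0.0, -0.0]
wrist_force: [0.4, -1.1, -0.3]
grip_width: -0.002
grip_force: 0.0
```

Request:
servo_tool:
  increments: "0 0 -0.002 0 0 0 0;0 0 -0.001 0 0 0 0;0 0 0 0 0 0 0;0 0 0 0 0 0 0"

```text
t: 43.8
tool_pos: [638.2, 94.1, 126.3]
eef_rot: [-0.045, 0.999, -0.0, 0.0]
wrist_force: [-0.1, 0.2, -0.0]
grip_width: -0.003
grip_force: 0.0
```

```bash
python3 chk.py
```

```text
top handle y [-163. -158. -152.]
scene green (-62, -40) 14 z [ 75.  90. 109.] y [-29.   0.  14.] x [-53. -41.]
scene green (-40, 0) 12 z [ 88.  98. 131.] y [-22.   8.  11.] x [-39. -10.]
scene green (0, 40) 5 z [135. 136. 168.] y [-15. -14.   6.] x [ 6. 11.]
scene violet (0, 40) 16 z [151. 183. 194.] y [-38.  -7.  28.] x [ 6. 17.]
scene violet (40, 62) 9 z [27. 45. 63.] y [-38. -37. -36.] x [47. 56.]
scene handle y [-165. -156. -150.]
scene white y [30. 58. 71.] z [48. 67.] x [-55.  56.]
```

Green seems to have dropped already. I retreat and check.

Request:
servo_tool:
  increments: "0 0 0.03 0 0 0 0;0 0 0.05 0 0 0 0;0 0 0.06 0 0 0 0;-0.06 -0.02 0 0 0 0 0;-0.06 -0.02 0 0 0 0 0;-0.06 -0.02 0 0 0 0 0;0 0 0 0 0 0 0;0 0 0 0 0 0 0"

```text
t: 44.95
tool_pos: [460.7, 34.8, 267.1]
eef_rot: [-0.045, 0.999, -0.0, 0.001]
wrist_force: [-0.1, 0.2, 0.8]
grip_width: -0.0
grip_force: 0.0
```

```bash
python3 chk.py; python3 held.py s9.png
```

```text
top green (-40, 0) 51 z [ 93. 100. 104.] y [-17.  -4.  10.] x [-20.  -1.]
top green (0, 40) 59 z [ 93.  99. 105.] y [-19.  -6.   9.] x [ 2. 22.]
top green (40, 62) 4 z [104. 107. 108.] y [-19. -17. -12.] x [47. 50.]
top handle y [-163. -157. -151.]
top white y [29. 60. 71.] z [47. 65.] x [-23.  55.]
scene green (-62, -40) 103 z [ 93. 107. 112.] y [-26.  -7.  15.] x [-51. -40.]
scene green (-40, 0) 69 z [ 93. 103. 108.] y [-21.  -5.  10.] x [-40. -11.]
scene violet (40, 62) 7 z [38. 56. 63.] y [-38. -36. -35.] x [44. 57.]
scene handle y [-165. -156. -150.]
scene white y [31. 57. 71.] z [48. 67.] x [-54.  56.]
```

View pics/s9.png

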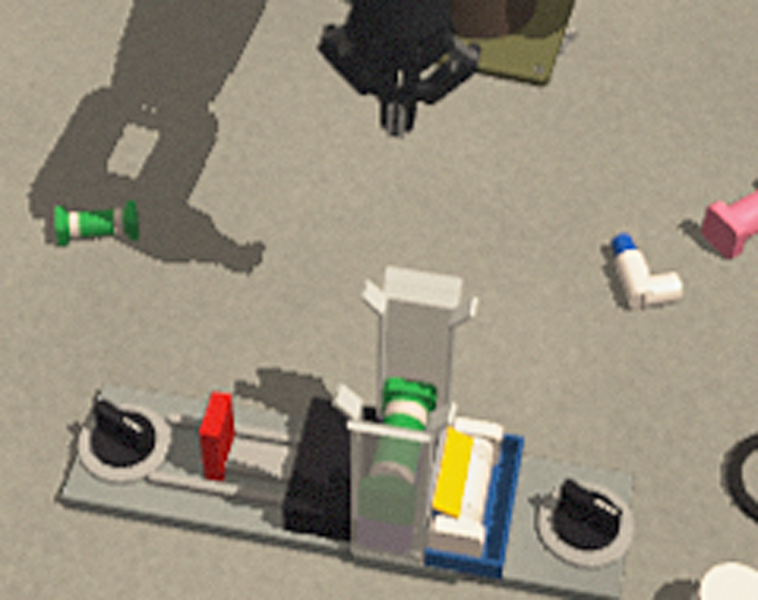

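The stack has settled: violet is on the floor, and green is above it with its cap top at 107 mm. White is in the tray (crop (465,490)), the handle is home and the robot touches nothing. Handing in.

```bash
python3 -c "
from h import *
print(env.job_done())"
```

```text
the job is handed in; nothing more can be done
None
```

I handed the job in (no verdict came back): both knobs are at their stops, white is in the outlet tray, violet and green are stacked level in the slot (black and yellow were absent), and the pusher is home; violet jammed briefly on the return but dropped to the floor.

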